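# Dye bottles from tray to rack in reverse order

## Task

The four dye bottles on the plywood tray stand in the order they were used, and for the second coat they are needed backwards. Move them into the wooden rack, one upright in each compartment, in reverse order: the bottle that stood next to the tray's handle goes into the compartment farthest from the rack's tall end board, the next bottle into the next compartment, and so on, so that the bottle farthest from the handle ends up beside the tall board. Set each bottle down on the rack's floor without dropping it or knocking any over, and let go of them all.

Things in the scene. Friction and masses are not known exactly. Their poses are not given: they have to be found in the camera images.
- tray: plywood board 84 mm (x) by 360 mm (y), 10 mm thick, fixed, with a steel bow handle (60 mm wide, 59 mm high) upright on its +y end, 174 mm from the middle. Origin: middle of its underside. Four cork pads in a row at its y = +117, +39, -39, -117 mm hold one bottle each. Tray and rack lie one in front of the other, either one nearer the robot.
- rack: low fixed wooden rack, empty at first: four square compartments, 72 x 72 mm inside, in a row at its x = 0, y = +117, +39, -39, -117 mm; walls and dividers 6 mm thick, tops 26 mm above the bench, floor 6 mm thick. A taller end board (60 mm high, 10 mm thick) closes its +y end, 159 to 169 mm from the middle. Origin: middle of its underside.
- bottle_square: square white plastic bottle with a round screw cap: body 50 x 50 mm, straight up to 62 mm, cap 34 mm across, 88 mm high in all, 0.11 to 0.21 kg. Its x and y axes are square to its sides. Loose, closed, stands upright, origin at the centre of its underside, z along its axis. Starts on one of the cork pads. Turned at most about 0.2 rad from the tray's axes.
- bottle_tall: tall slim round white bottle: body 44 mm across, straight up to 88 mm, cap 30 mm across, 108 mm high in all, 0.10 to 0.20 kg. Loose, closed, stands upright, origin at the centre of its underside, z along its axis. Starts on one of the cork pads.
- bottle_jar: squat round white jar: body 52 mm across up to 56 mm, lid 54 mm across above it, 72 mm high in all, 0.10 to 0.19 kg. Loose, closed, stands upright, origin at the centre of its underside, z along its axis. Starts on one of the cork pads.
- bottle_nozzle: round white squeeze bottle with a pointed nozzle: body 42 mm across, straight up to 66 mm, then a shoulder and a thin cone, 96 mm high in all, 0.08 to 0.15 kg. Loose, closed, stands upright, origin at the centre of its underside, z along its axis. Starts on one of the cork pads.
- pad_square: cork pad, 68 x 68 x 4 mm, fixed on the tray, on which bottle_square stands at the start (top 14 mm above the bench). The pads look alike and do not move: they show where each bottle stood. Origin: centre of its underside.
- pad_tall: cork pad, 68 x 68 x 4 mm, fixed on the tray, on which bottle_tall stands at the start (top 14 mm above the bench). The pads look alike and do not move: they show where each bottle stood. Origin: centre of its underside.
- pad_jar: cork pad, 68 x 68 x 4 mm, fixed on the tray, on which bottle_jar stands at the start (top 14 mm above the bench). The pads look alike and do not move: they show where each bottle stood. Origin: centre of its underside.
- pad_nozzle: cork pad, 68 x 68 x 4 mm, fixed on the tray, on which bottle_nozzle stands at the start (top 14 mm above the bench). The pads look alike and do not move: they show where each bottle stood. Origin: centre of its underside.

How it is judged:
At the end, for the whole second after the job is handed in: Each bottle stands released, at rest and upright (within 0.1 rad) on the floor of its own rack compartment (underside at most 5 mm above that floor, within 18 mm of the compartment's centre along each of the rack's axes); a bottle whose pad lies at y on the tray stands at -y in the rack (((y of pad_square in the frame of tray between 0.097 and 0.137 m and y of bottle_square in the frame of rack between -0.135 and -0.099 m) or (y of pad_square in the frame of tray between 0.019 and 0.059 m and y of bottle_square in the frame of rack between -0.057 and -0.021 m) or (y of pad_square in the frame of tray between -0.059 and -0.019 m and y of bottle_square in the frame of rack between 0.021 and 0.057 m) or (y of pad_square in the frame of tray between -0.137 and -0.097 m and y of bottle_square in the frame of rack between 0.099 and 0.135 m)) and x of bottle_square in the frame of rack between -0.018 and 0.018 m and z of each of bottle_square, bottle_tall, bottle_jar, bottle_nozzle in the frame of rack below 0.011 m and angle between each of bottle_square, bottle_tall, bottle_jar, bottle_nozzle's own z axis and vertical below 0.1 rad and linear speed of each of bottle_square, bottle_tall, bottle_jar, bottle_nozzle below 0.02 m/s and angular speed of each of bottle_square, bottle_tall, bottle_jar, bottle_nozzle below 0.2 rad/s and ((y of pad_tall in the frame of tray between 0.097 and 0.137 m and y of bottle_tall in the frame of rack between -0.135 and -0.099 m) or (y of pad_tall in the frame of tray between 0.019 and 0.059 m and y of bottle_tall in the frame of rack between -0.057 and -0.021 m) or (y of pad_tall in the frame of tray between -0.059 and -0.019 m and y of bottle_tall in the frame of rack between 0.021 and 0.057 m) or (y of pad_tall in the frame of tray between -0.137 and -0.097 m and y of bottle_tall in the frame of rack between 0.099 and 0.135 m)) and x of bottle_tall in the frame of rack between -0.018 and 0.018 m and ((y of pad_jar in the frame of tray between 0.097 and 0.137 m and y of bottle_jar in the frame of rack between -0.135 and -0.099 m) or (y of pad_jar in the frame of tray between 0.019 and 0.059 m and y of bottle_jar in the frame of rack between -0.057 and -0.021 m) or (y of pad_jar in the frame of tray between -0.059 and -0.019 m and y of bottle_jar in the frame of rack between 0.021 and 0.057 m) or (y of pad_jar in the frame of tray between -0.137 and -0.097 m and y of bottle_jar in the frame of rack between 0.099 and 0.135 m)) and x of bottle_jar in the frame of rack between -0.018 and 0.018 m and ((y of pad_nozzle in the frame of tray between 0.097 and 0.137 m and y of bottle_nozzle in the frame of rack between -0.135 and -0.099 m) or (y of pad_nozzle in the frame of tray between 0.019 and 0.059 m and y of bottle_nozzle in the frame of rack between -0.057 and -0.021 m) or (y of pad_nozzle in the frame of tray between -0.059 and -0.019 m and y of bottle_nozzle in the frame of rack between 0.021 and 0.057 m) or (y of pad_nozzle in the frame of tray between -0.137 and -0.097 m and y of bottle_nozzle in the frame of rack between 0.099 and 0.135 m)) and x of bottle_nozzle in the frame of rack between -0.018 and 0.018 m); the robot touches nothing.
It fails at once if a bottle is knocked over (leans more than 40 degrees) (angle between any of bottle_square, bottle_tall, bottle_jar, bottle_nozzle's own z axis and vertical above 0.7 rad).
It fails at once if a bottle is dropped or flung: faster than 0.7 m/s (a free fall of about 25 mm) while the fingers do not touch it ((linear speed of bottle_square above 0.7 m/s and contact force between the fingers and bottle_square below 0.05 N) or (linear speed of bottle_tall above 0.7 m/s and contact force between the fingers and bottle_tall below 0.05 N) or (linear speed of bottle_jar above 0.7 m/s and contact force between the fingers and bottle_jar below 0.05 N) or (linear speed of bottle_nozzle above 0.7 m/s and contact force between the fingers and bottle_nozzle below 0.05 N)).
It also fails if it takes over 88 s, if anything falls off the work surface, if the arm or the gripper's body presses on something with over 40 N, if the wrist force passes 120 N, or if a joint passes its speed limit or range.

## Robot

A 7-joint arm with a two-finger parallel gripper is mounted at the origin on the work surface. World frame = base frame: x ahead of the robot, y to its left, z up, the work surface at z = 0. Lengths are in m, angles in rad, forces in N, time in s.
With the tool pointing down it reaches from about 0.35 to 0.9 m from the base axis. Payload 8.1 kg.
Tool frame: the origin (TCP) lies midway between the tips of the shut fingers; the grasp point (between the pads) lies behind it (arm.tcp_to_grasp is the z of the grasp point in the tool frame, in m); z points along the fingers, y is the line along which they close (so a half turn about z gives the same grasp; the last joint's range is limited). The gripper opens to 92 mm and grips with 3 to 60 N. Pads are 19 mm wide; open, the fingers measure 130 mm over their backs; the gripper's body (75 mm by 190 mm) begins 47 mm behind the grasp point.
Start: joints at [1.208, 0.434, 0.025, 1.573, -0.012, 1.134, -0.075], TCP at [0.161, -0.604, 0.227] pointing down, gripper open.
Joint ranges: [-2.62, 2.62], [-0.44, 2.09], [-1.27, 1.32], [0.08, 2.57], [-1.32, 4.46], [0.12, 2], [-2.74, 2.74]. Speed limits (rad/s): [2.22, 2.22, 3.01, 3.01, 3.14, 3.14, 3.14].

## Interface

Orientations are given as a rotation vector (axis times angle).
In Python, from cell import readout, vision, arm gives the robot as it stands.
- The arm moves only by the tool carry_out, never from a script. Its argument "increments" is one flat list of numbers, 6 for each row, row after row: the shift along the world's x, y, z in mm, then the turn, a rotation vector about the world's x, y, z in rad. In form: [tx, ty, tz, wx, wy, wz, tx, ty, tz, wx, wy, wz, ...]. A call has 1 to 20 rows; each row shifts and turns the commanded pose from where the row before left it; what a row does not reach is not made up. A row lasts 1/8 s, in which the tool goes at most 62.5 mm and 10.7 degrees, less where a joint would pass 70% of its speed; a pose out of reach is approached as far as the arm can. A call with a gripper value outside its range is refused whole. "grip" is the closure, from 0 (fully open) to 1 (shut), set as the call begins (left out, the last holds). The fingers move at their own pace and stop on an object; "newtons" is the grip in N (left out, the last holds). Time passes only in rows, so rows that do not move let the fingers close. It gives the time, the measured TCP pose, the force, the opening and the grip force at its end, in the units of the state.
- readout.observe(): the state, without advancing time (a new reading comes with each control period).
- vision.get_image(name): name is "scene" or "top"; returns the picture (384x512x3 uint8, red, green, blue); there is no depth.
- vision.calibration(name): a dict with "fov_y" (degrees; the focal length in pixels is half the picture's height over the tangent of half this angle, whatever the lens; pixels are square), "cx", "cy" (the principal point, pixels), "k1" (the pictures are not rectified: a ray, as slopes to the right and down, at radius r is drawn at 1 + k1 r^2 times it, then the intrinsics apply), "pose" (4x4, takes a point from camera to world coordinates). Camera axes: x right, y up, looking along -z (the intrinsics and any distortion apply to the point x, -y, -z); pixel columns grow to the right and rows downward; lengths in m; the calibration is good to about 2 mm. A picture is of the moment at which its call begins. calibration takes no time and is no camera call.
- arm.sign_off(): hands the job in; it is judged then, once.
The state is a dict: "clock": time; "joints": joint angles; "dq": joint speeds; "joint_efforts": joint torques, N m; "position": TCP position; "ee_rot": TCP orientation; "force": force on the tool from outside, world axes, zero at the start; "ft_torque": the same for the moment, N m; "width": opening from 0.0 (shut) to 1.0 (fully open); "gripper_force": force on a finger pad.
Only numpy, scipy, OpenCV 4.12 (cv2) and the standard library are available. Lean on these libraries where they do the work, as an engineer would, in place of code of your own. Each camera call takes 0.05 s, during which the arm holds its last target. There are 200 camera calls.

## Working session

There is one attempt and no reset: what is moved stays moved. The work goes in short steps, Python scripts to look and compute and a tool call to move; the robot and the scene stay as the last step left them, time stands still between calls to the robot, and variables do not carry over. Pictures are saved under pics/ and viewed, at most 14 in all, crops included, and the job is handed in when it is done.

Besides the shell and the picture viewer there is one more tool, called in YAML: its name, and indented under it one key for each argument. carry_out: Moves the arm, as the interface text tells. Its arguments: {"type":"object","properties":{"increments":{"type":"array","items":{"type":"number"}},"grip":{"type":"number"},"newtons":{"type":"number"}},"required":["increments"]}

```bash
mkdir -p pics; python3 - <<'E'
from cell import readout, vision, arm
import cv2, numpy as np
np.set_printoptions(precision=4,suppress=True)
for n in ("scene","top"):
    im=vision.get_image(n); cv2.imwrite(f"pics/{n}0.png",im[:,:,::-1])
    print(n,vision.calibration(n))
print(readout.observe(),arm.tcp_to_grasp)
E
```

```text
scene {'fov_y': 47.4146879951641, 'cx': 254.60110782964932, 'cy': 193.98023395949284, 'k1': -0.08630638460821512, 'pose': array([[ 0.5649, -0.5603,  0.6058,  1.0805],
       [ 0.8251,  0.3937, -0.4053, -0.373 ],
       [-0.0114,  0.7287,  0.6847,  0.6426],
       [ 0.    ,  0.    ,  0.    ,  1.    ]])}
top {'fov_y': 47.57692371483809, 'cx': 257.54341021142056, 'cy': 191.8218591314952, 'k1': -0.15182993695141594, 'pose': array([[ 0.1706,  0.9616, -0.215 ,  0.3886],
       [-0.9853,  0.1658, -0.0404, -0.034 ],
       [-0.0032,  0.2187,  0.9758,  0.8471],
       [ 0.    ,  0.    ,  0.    ,  1.    ]])}
{'clock': 0.1, 'joints': array([ 1.2084,  0.4351,  0.025 ,  1.574 , -0.0116,  1.134 , -0.0751]), 'dq': array([-0.0012, -0.0018, -0.    , -0.0023, -0.0002,  0.0002,  0.0009]), 'joint_efforts': array([  0.0032, -66.9129,   0.988 , -31.5146,  -0.0606,   0.0375,
         0.    ]), 'position': array([ 0.1604, -0.6036,  0.226 ]), 'ee_rot': array([-3.1138, -0.4066,  0.0005]), 'force': array([-0.5574,  0.3736, -0.662 ]), 'ft_torque': array([-0.0715,  0.0309, -0.0175]), 'gripper_force': 0.0, 'width': 1.004866251020703} -0.0188
```

View pics/scene0.png

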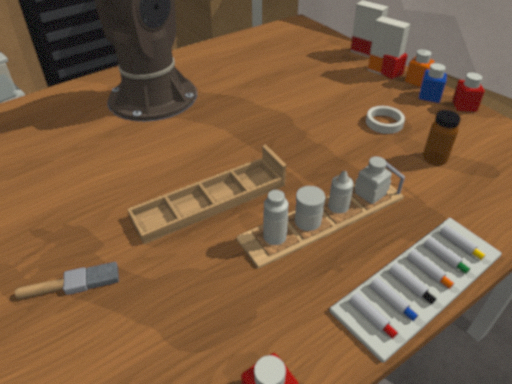

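View pics/top0.png

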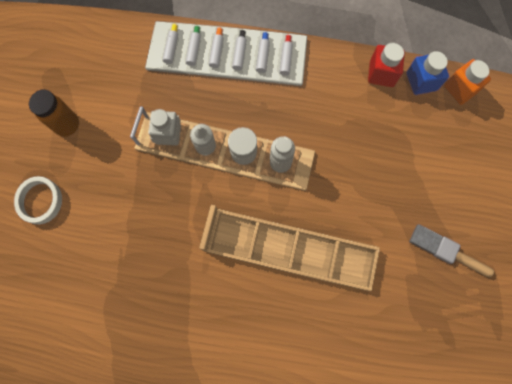

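The handle is at the left (+y) end of the tray at about (138,122) in the top view. From the handle the order is square (164,125), nozzle (202,138), jar (243,146), tall (283,153). The rack lies nearer the robot, with its tall board at the left (208,229). Next I'll enlarge both views to pick points.

```bash
python3 - <<'E'
import cv2
a=cv2.imread("pics/top0.png")[95:295,125:390]; cv2.imwrite("pics/topc.png",cv2.resize(a,None,fx=3,fy=3,interpolation=cv2.INTER_CUBIC)[:600,:800])
a=cv2.imread("pics/scene0.png")[140:265,125:410]; cv2.imwrite("pics/scenec.png",cv2.resize(a,None,fx=2.8,fy=2.8,interpolation=cv2.INTER_CUBIC))
E
```

```text
(no output)
```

View pics/topc.png

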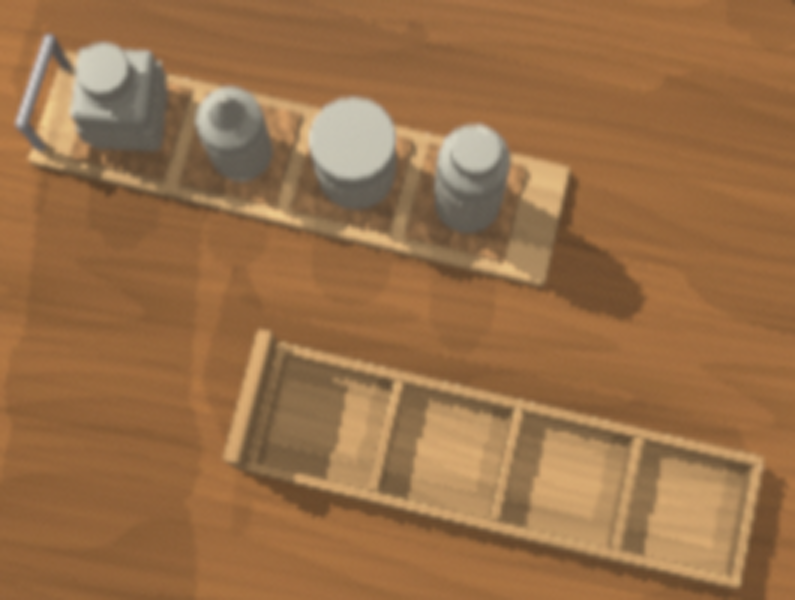

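View pics/scenec.png

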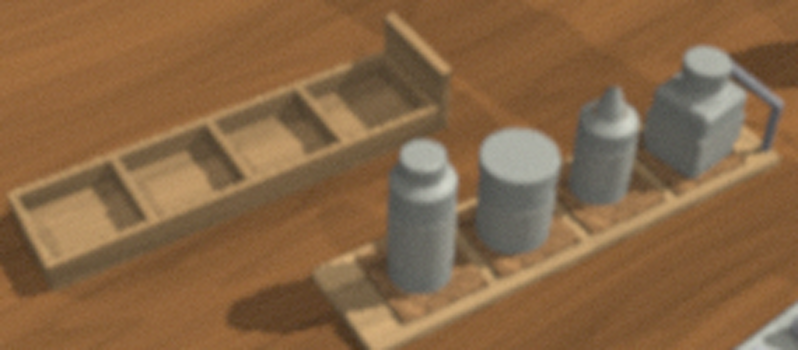

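Top crop: cap centres at square (102,68), nozzle tip (230,105), jar (352,139), tall (478,149). The rack's -y corners are (740,584) and (762,458), and its board ends are (232,462) and (266,331). In the scene crop the same things are at (707,62), (614,93), (519,157), (423,155), and the corners at (10,193), (52,263), (390,15), (449,73). I'll triangulate these.

```bash
cat > h.py <<'E'
import numpy as np, cv2
from cell import readout, vision, arm
np.set_printoptions(precision=4,suppress=True)
CAL={n:vision.calibration(n) for n in("scene","top")}
def K(c):
    f=192/np.tan(np.radians(c["fov_y"]/2)); return np.array([[f,0,c["cx"]],[0,f,c["cy"]],[0,0,1]]),np.array([c["k1"],0,0,0.])
def ray(n,uv):
    c=CAL[n];k,d=K(c); p=cv2.undistortPoints(np.array([[uv]],float),k,d)[0,0]
    return c["pose"][:3,3], c["pose"][:3,:3]@np.array([p[0],-p[1],-1])
def atz(n,uv,z):
    o,d=ray(n,uv); return o+d*(z-o[2])/d[2]
def tri(ut,us):
    o1,d1=ray("top",ut);o2,d2=ray("scene",us)
    s=np.linalg.lstsq(np.c_[d1,-d2],o2-o1,rcond=None)[0]
    a,b=o1+s[0]*d1,o2+s[1]*d2; return (a+b)/2,np.linalg.norm(a-b)
def proj(n,P):
    c=CAL[n];k,d=K(c);T=np.linalg.inv(c["pose"]);q=np.atleast_2d(P)@T[:3,:3].T+T[:3,3]
    return cv2.projectPoints(q*[1,-1,-1],np.zeros(3),np.zeros(3),k,d)[0][:,0]
E
python3 - <<'E'
from h import *
t=lambda u:(np.array(u)+.5)/3-.5+[125,95]
s=lambda u:(np.array(u)+.5)/2.8-.5+[125,140]
for n,a,b in [("sq 102",(102,68),(707,62)),("noz 110",(230,105),(614,93)),("jar 86",(352,139),(519,157)),("tall 122",(478,149),(423,155)),
 ("rack near-y 26",(740,584),(10,193)),("rack far-y 26",(762,458),(52,263)),("board near 60",(232,462),(390,15)),("board far 60",(266,331),(449,73)),
 ("tray near-y 10",(546,284),(315,270)),("tray far-y 10",(571,167),(372,348))]:
    p,e=tri(t(a),s(b)); z=float(n.split()[-1])/1000
    print(n,p,round(e,4),"z-plane:",atz("top",t(a),z)[:2],atz("scene",s(b),z)[:2])
print("tray near+y",atz("top",t((30,160)),.010))
E
```

```text
sq 102 [0.6616 0.2015 0.098 ] 0.0018 z-plane: [0.6608 0.201 ] [0.6646 0.1962]
noz 110 [0.6508 0.1188 0.1011] 0.0024 z-plane: [0.6469 0.116 ] [0.6581 0.1121]
jar 86 [0.6473 0.042  0.081 ] 0.0013 z-plane: [0.646  0.0421] [0.651  0.0377]
tall 122 [ 0.6412 -0.035   0.1196] 0.0003 z-plane: [ 0.6403 -0.0351] [ 0.6433 -0.0364]
rack near-y 26 [ 0.4219 -0.2411  0.0244] 0.0023 z-plane: [ 0.4214 -0.2418] [ 0.4243 -0.2404]
rack far-y 26 [ 0.5027 -0.2442  0.0254] 0.0034 z-plane: [ 0.502  -0.2457] [ 0.5042 -0.2429]
board near 60 [0.4417 0.0808 0.0556] 0.0013 z-plane: [0.4411 0.0796] [0.4466 0.0781]
board far 60 [0.525  0.0761 0.0543] 0.0015 z-plane: [0.5236 0.0746] [0.5306 0.0725]
tray near-y 10 [ 0.596  -0.0928  0.0069] 0.0034 z-plane: [ 0.5945 -0.0941] [ 0.5991 -0.0926]
tray far-y 10 [ 0.677  -0.099   0.0109] 0.0 z-plane: [ 0.6774 -0.0991] [ 0.6765 -0.0987]
tray near+y [0.6209 0.2641 0.01  ]
```

```bash
cat > fit.py <<'E'
from h import *
from scipy.optimize import least_squares
t=lambda u:(np.array(u)+.5)/3-.5+[125,95]
s=lambda u:(np.array(u)+.5)/2.8-.5+[125,140]
def W(p,L):
    c,q=np.cos(p[2]),np.sin(p[2]); L=np.atleast_2d(L)/1000.
    return np.c_[p[0]+c*L[:,0]-q*L[:,1],p[1]+q*L[:,0]+c*L[:,1],L[:,2]]
def fit(x0,T,S):
    f=lambda p:np.r_[(proj("top",W(p,[a for a,_ in T]))-[t(b) for _,b in T]).ravel(),(proj("scene",W(p,[a for a,_ in S]))-[s(b) for _,b in S]).ravel()]
    r=least_squares(f,x0,loss="soft_l1"); return r.x,np.abs(r.fun).max()
rack,e1=fit([.47,-.08,-.06],[((-42,-159,26),(740,584)),((42,-159,26),(762,458)),((-42,164,60),(232,462)),((42,164,60),(266,331))],
 [((-42,-159,26),(10,193)),((42,-159,26),(52,263)),((-42,164,60),(390,15)),((42,164,60),(449,73))])
tray,e2=fit([.65,.08,-.07],[((-42,-180,10),(546,284)),((42,-180,10),(571,167)),((-42,180,10),(30,160))],
 [((-42,-180,10),(315,270)),((42,-180,10),(372,348)),((42,180,10),(777,157))])
B={n:fit([.65,.1,0],[((0,0,z),a)],[((0,0,z),b)])[0][:2] for n,z,a,b in [("sq",102,(102,68),(707,62)),("noz",110,(230,105),(614,93)),("jar",86,(352,139),(519,157)),("tall",122,(478,149),(423,155))]}
E
python3 - <<'E'
from fit import *
print("rack",rack,e1,"tray",tray,e2)
for (n,b),y in zip(B.items(),(117,39,-39,-117)): print(n,b,"pad",W(tray,(0,y,14))[0],"goal",W(rack,(0,-y,6))[0])
def circ(r,z,c): 
    a=np.linspace(0,6.3,40); return np.c_[c[0]+r*np.cos(a),c[1]+r*np.sin(a),0*a+z]
out=[]
for n,o,k in(("top",(125,95),3),("scene",(125,140),2.8)):
    im=cv2.imread(f"pics/{n}c.png")
    def dr(P,col):cv2.polylines(im,[np.int32((proj(n,P)-o+.5)*k-.5)],False,col,1)
    for y in(117,39,-39,-117):
        q=[(36,y+36),(36,y-36),(-36,y-36),(-36,y+36),(36,y+36)]
        dr(W(rack,[(a,b,26) for a,b in q]),(0,255,0))
        q=[(34,y+34),(34,y-34),(-34,y-34),(-34,y+34),(34,y+34)]
        dr(W(tray,[(a,y+(b-y),14) for a,b in q]),(0,255,0))
    for m,r,h in(("noz",21,66),("jar",27,72),("tall",22,88)):
        dr(circ(r,.014+h/1000,B[m]),(0,0,255));dr(circ(r,.014,B[m]),(0,0,255))
    q=[(25,25),(25,-25),(-25,-25),(-25,25),(25,25)]
    for z in(14,76):
        for yaw,col in((0,(255,0,0)),):
            dr(W([*B["sq"],tray[2]+yaw],[(a,b,z) for a,b in q]),col)
    out.append(im[:350])
    if n=="top": cv2.imwrite("pics/ovt.png",cv2.resize(im[:,:],None,fx=1,fy=1))
    else: cv2.imwrite("pics/ovs.png",im)
E
```

```text
rack [ 0.473  -0.0851 -0.0639] 1.8825265075670075 tray [ 0.6495  0.0825 -0.0726] 1.8657206791485805
sq [0.6613 0.2002] pad [0.658  0.1992 0.014 ] goal [ 0.4655 -0.2019  0.006 ]
noz [0.6511 0.1167] pad [0.6523 0.1214 0.014 ] goal [ 0.4705 -0.1241  0.006 ]
jar [0.647  0.0412] pad [0.6466 0.0436 0.014 ] goal [ 0.4755 -0.0462  0.006 ]
tall [ 0.6413 -0.0353] pad [ 0.641  -0.0342  0.014 ] goal [0.4805 0.0316 0.006 ]<stdin>:9: RuntimeWarning: invalid value encountered in cast
```

View pics/ovt.png

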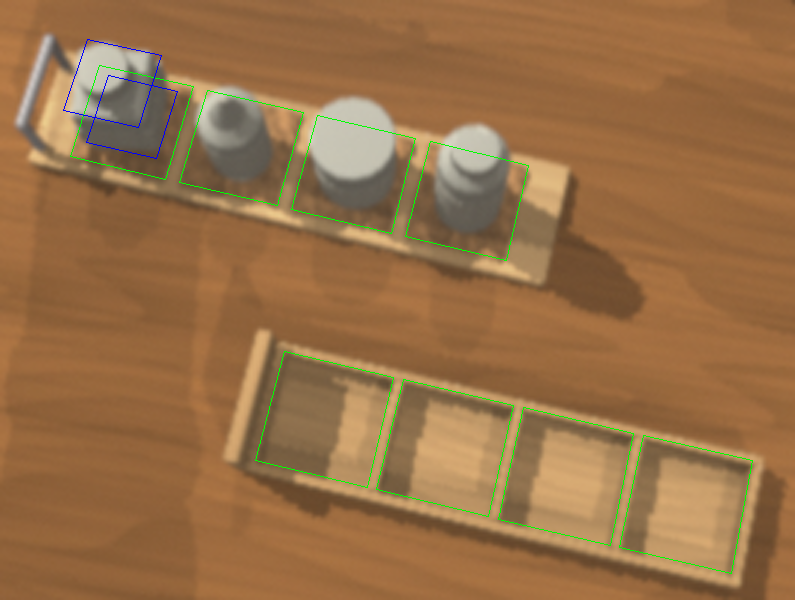

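View pics/ovs.png

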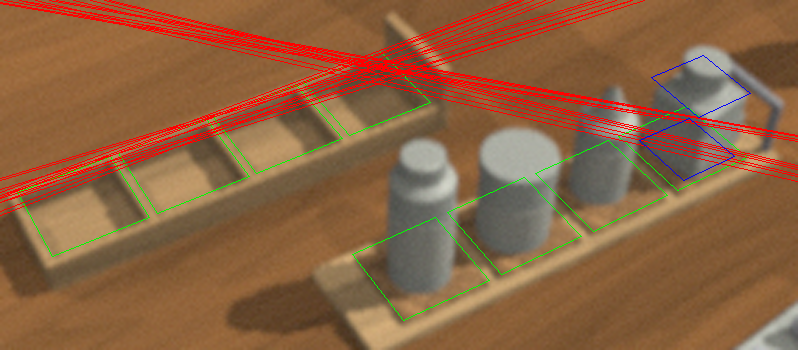

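The overlay fits the tray, pads and rack to about 2–3 mm. The square bottle is turned a little counter-clockwise from the tray, with base corners near (77,141) and (161,151) in the top view and (648,140), (697,172), (740,130) in the scene view. I'll fit its yaw.

```bash
python3 - <<'E'
from fit import *
print(fit([.66,.2,0],[((-25,25,14),(77,141)),((-25,-25,14),(161,151)),((0,0,102),(102,68))],[((25,-25,14),(697,172)),((-25,-25,14),(648,140)),((25,25,14),(740,130)),((0,0,102),(707,62))]))
E
```

```text
(array([0.6616, 0.2055, 0.0877]), np.float64(6.756982912678467))
```

carry_out:
  increments: [40,40,10,0,0,0.12,40,50,10,0,0,0.12,40,50,10,0,0,0.12,40,50,10,0,0,0.12,40,50,0,0,0,0.12,40,50,0,0,0,0.12,40,50,0,0,0,0.12,40,50,0,0,0,0.12,40,50,0,0,0,0.12,40,50,0,0,0,0.12,30,50,0,0,0,0.05,30,50,0,0,0,0,20,50,0,0,0,0,0,50,0,0,0,0,0,50,0,0,0,0,0,0,0,0,0,0]
  grip: 0
  newtons: 20

```text
clock: 2.1
position: [0.6291, 0.1294, 0.2653]
ee_rot: [-2.278, -2.159, -0.002]
force: [0.4, -0.5, 1.8]
width: 1.002
gripper_force: 0.0
```

carry_out:
  increments: [16,36,-30,0,0,0.065,16,37,-30,0,0,0.065,0,0,-45,0,0,0,0,0,-30,0,0,0,0,0,0,0,0,0]

```text
clock: 2.72
position: [0.661, 0.1943, 0.1276]
ee_rot: [-2.143, -2.294, 0.009]
force: [-0.0, 0.4, 0.7]
width: 1.001
gripper_force: 0.0
```

```bash
python3 - <<'E'
from h import *
a=vision.get_image("scene")[100:290,190:450]; cv2.imwrite("pics/s1.png",cv2.resize(a[:,:,::-1],None,fx=3,fy=3,interpolation=cv2.INTER_CUBIC))
print(readout.observe()["position"],readout.observe()["ee_rot"],readout.observe()["joints"])
E
```

```text
[0.6622 0.1952 0.13  ] [-2.1442 -2.2952  0.0034] [-0.0649  0.6783 -0.4986  1.4698  0.3466  1.084  -0.5659]
```

View pics/s1.png

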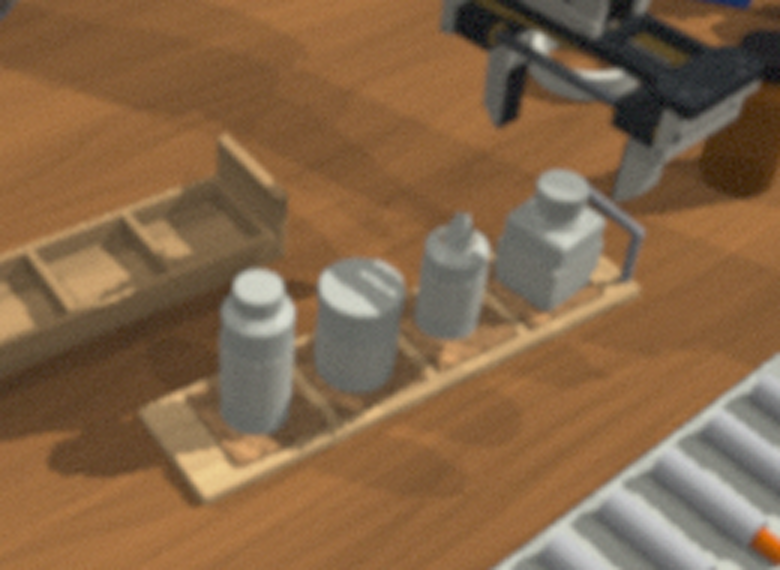

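The gripper straddles the square bottle, with its fingers at about (505,95) and (635,170) spread across the row and the bottle at (550,240) between them. I'll descend and grip.

carry_out:
  increments: [0,6,-20,0,0,0,0,0,-25,0,0,0,0,0,-25,0,0,0,0,0,-19,0,0,0,0,0,0,0,0,0,0,0,0,0,0,0]

```text
clock: 3.52
position: [0.6631, 0.2029, 0.0427]
ee_rot: [2.143, 2.296, 0.002]
force: [-1.0, 0.2, -0.7]
width: 0.997
gripper_force: 0.0
```

carry_out:
  increments: [0,0,0,0,0,0,0,0,0,0,0,0,0,0,0,0,0,0,0,0,0,0,0,0,0,0,0,0,0,0,0,0,0,0,0,0,0,0,0,0,0,0,0,0,0,0,0,0]
  grip: 1
  newtons: 20

```text
clock: 4.53
position: [0.6624, 0.2025, 0.0417]
ee_rot: [-2.143, -2.297, 0.0]
force: [-1.5, 0.2, 1.4]
width: 0.547
gripper_force: 19.8
```

carry_out:
  increments: [0,0,10,0,0,0,0,0,25,0,0,0,0,0,30,0,0,0,0,0,30,0,0,0,0,0,15,0,0,0,0,0,0,0,0,0,-17,-20,0,0,0,0,-20,-30,0,0,0,-0.02,-20,-40,0,0,0,-0.02,-20,-45,0,0,0,-0.02,-20,-45,0,0,0,-0.02,-20,-45,0,0,0,-0.02,-20,-45,0,0,0,-0.02,-20,-45,0,0,0,-0.014,-20,-40,0,0,0,0,-20,-29,0,0,0,0,0,-20,0,0,0,0,0,0,0,0,0,0,0,0,0,0,0,0,0,0,0,0,0,0]

```text
clock: 7.02
position: [0.4657, -0.2003, 0.1514]
ee_rot: [-2.29, -2.15, -0.0]
force: [-0.0, 0.9, -2.1]
width: 0.547
gripper_force: 19.8
```

```bash
python3 - <<'E'
from h import *
a=vision.get_image("scene")[100:300,90:350]; cv2.imwrite("pics/s2.png",cv2.resize(a[:,:,::-1],None,fx=3,fy=3,interpolation=cv2.INTER_CUBIC))
print(readout.observe()["position"],readout.observe()["ee_rot"])
E
```

```text
[ 0.4657 -0.2004  0.1515] [-2.2904 -2.1497 -0.0003]
```

View pics/s2.png

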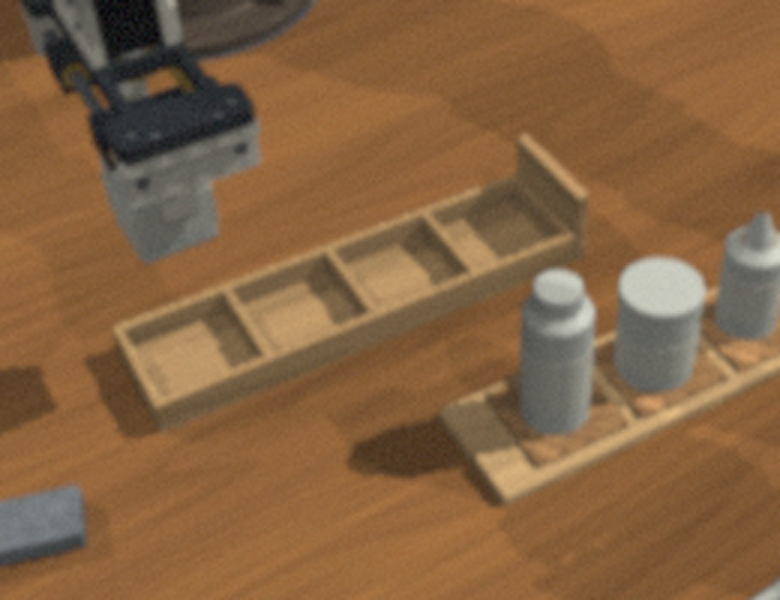

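The square bottle hangs in the gripper at about (165,215), above and in line with the rack's -y compartment at (190,355). I'll lower it.

carry_out:
  increments: [0,0,-20,0,0,0,0,0,-30,0,0,0,0,0,-30,0,0,0,0,0,-18,0,0,0,0,0,-10,0,0,0,0,0,-4,0,0,0,0,0,-2,0,0,0,0,0,-2,0,0,0,0,0,-1,0,0,0,0,0,0,0,0,0,0,0,0,0,0,0]

```text
clock: 8.45
position: [0.4656, -0.2016, 0.0348]
ee_rot: [2.292, 2.148, 0.0]
force: [0.0, -0.5, -2.2]
width: 0.542
gripper_force: 19.8
```

carry_out:
  increments: [0,0,-1,0,0,0,0,0,-1,0,0,0,0,0,0,0,0,0]

```text
clock: 8.82
position: [0.4656, -0.2016, 0.0335]
ee_rot: [2.292, 2.148, -0.0]
force: [-4.1, 1.6, 13.0]
width: 0.545
gripper_force: 19.8
```

carry_out:
  increments: [0,0,0,0,0,0,0,0,0,0,0,0,0,0,0,0,0,0,0,0,0,0,0,0,0,0,0,0,0,0]
  grip: 0

```text
clock: 9.45
position: [0.4655, -0.2015, 0.0326]
ee_rot: [-2.293, -2.148, -0.0]
force: [0.1, -0.7, 0.4]
width: 0.994
gripper_force: 0.0
```

carry_out:
  increments: [0,0,15,0,0,0,0,0,25,0,0,0,0,0,35,0,0,0,0,0,40,0,0,0,0,0,22,0,0,0,16,20,0,0,0,0,20,35,0,0,0,0,25,45,0,0,0,0,25,45,0,0,0,0,25,45,0,0,0,0,25,45,0,0,0,0,25,45,0,0,0,0,25,40,0,0,0,0,0,0,0,0,0,0,0,0,0,0,0,0]

```text
clock: 11.32
position: [0.6512, 0.1179, 0.1701]
ee_rot: [2.292, 2.148, -0.001]
force: [-1.0, -0.1, -1.0]
width: 1.001
gripper_force: 0.0
```

```bash
python3 - <<'E'
from h import *
a=vision.get_image("scene")[100:300,110:410]; cv2.imwrite("pics/s3.png",cv2.resize(a[:,:,::-1],None,fx=2.6,fy=2.6,interpolation=cv2.INTER_CUBIC))
print(readout.observe()["position"],readout.observe()["ee_rot"],readout.observe()["width"])
E
```

```text
[0.6512 0.1171 0.1701] [ 2.2932  2.1464 -0.0011] 1.0019051099372782
```

View pics/s3.png

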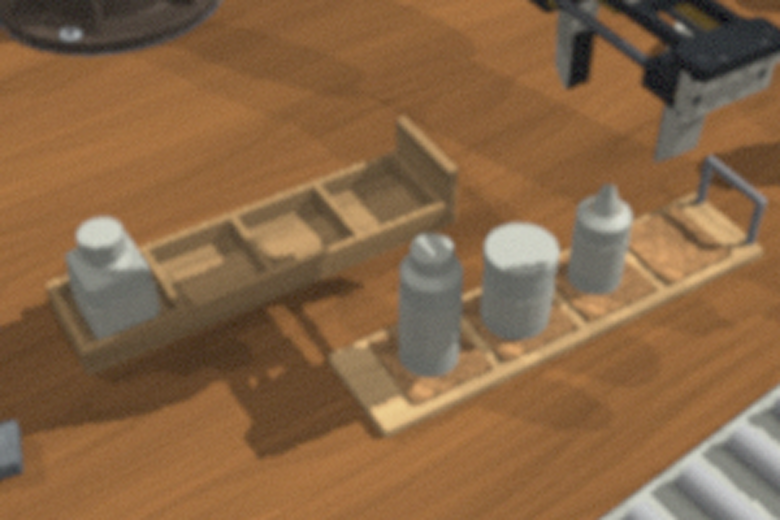

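The square bottle stands upright in the -y compartment at (110,285). The gripper is now above the nozzle bottle, which stands at (600,245). I'll descend and grip it.

carry_out:
  increments: [0,1,-30,0,0,0,0,0,-35,0,0,0,0,0,-30,0,0,0,0,0,-20,0,0,0,0,0,-5,0,0,0,0,0,0,0,0,0,0,0,0,0,0,0]

```text
clock: 12.25
position: [0.6523, 0.1197, 0.051]
ee_rot: [2.292, 2.147, 0.003]
force: [0.3, -0.4, 0.6]
width: 1.002
gripper_force: 0.0
```

carry_out:
  increments: [0,0,0,0,0,0,0,0,0,0,0,0,0,0,0,0,0,0,0,0,0,0,0,0,0,0,0,0,0,0,0,0,0,0,0,0,0,0,0,0,0,0,0,0,0,0,0,0]
  grip: 1
  newtons: 20

```text
clock: 13.25
position: [0.6514, 0.1195, 0.0496]
ee_rot: [-2.292, -2.148, 0.0]
force: [-1.0, -0.4, 0.1]
width: 0.454
gripper_force: 20.0
```

carry_out:
  increments: [0,0,10,0,0,0,0,0,25,0,0,0,0,0,35,0,0,0,0,0,35,0,0,0,0,0,15,0,0,0,-20,-14,0,0,0,0,-35,-30,0,0,0,0,-36,-45,0,0,0,0,-35,-45,0,0,0,0,-25,-45,0,0,0,0,-20,-40,0,0,0,0,-10,-25,0,0,0,0,0,0,0,0,0,0,0,0,0,0,0,0,0,0,0,0,0,0]

```text
clock: 15.12
position: [0.4709, -0.1233, 0.1696]
ee_rot: [-2.29, -2.15, -0.001]
force: [-0.5, 0.5, -1.3]
width: 0.451
gripper_force: 20.0
```

carry_out:
  increments: [0,0,-20,0,0,0,0,0,-35,0,0,0,0,0,-30,0,0,0,0,0,-20,0,0,0,0,0,-12,0,0,0,0,0,-6,0,0,0,0,0,-2,0,0,0,0,0,-1,0,0,0,0,0,-1,0,0,0,0,0,0,0,0,0,0,0,0,0,0,0]

```text
clock: 16.5
position: [0.4706, -0.1246, 0.0428]
ee_rot: [2.292, 2.148, 0.0]
force: [-0.3, -0.4, -1.5]
width: 0.457
gripper_force: 20.0
```

carry_out:
  increments: [0,0,-1,0,0,0,0,0,-1,0,0,0,0,0,0,0,0,0]

```text
clock: 16.88
position: [0.4706, -0.1246, 0.0414]
ee_rot: [2.292, 2.148, -0.0]
force: [-3.9, -0.5, 12.4]
width: 0.451
gripper_force: 20.0
```

carry_out:
  increments: [0,0,0,0,0,0,0,0,0,0,0,0,0,0,0,0,0,0,0,0,0,0,0,0,0,0,0,0,0,0]
  grip: 0

```text
clock: 17.5
position: [0.4705, -0.1246, 0.0406]
ee_rot: [-2.293, -2.148, 0.0]
force: [-0.2, -0.5, 0.4]
width: 0.95
gripper_force: 0.0
```

carry_out:
  increments: [0,0,15,0,0,0,0,0,25,0,0,0,0,0,35,0,0,0,0,0,40,0,0,0,0,0,20,0,0,0,16,20,0,0,0,0,30,30,0,0,0,0,35,35,0,0,0,0,40,35,0,0,0,0,35,30,0,0,0,0,20,17,0,0,0,0,0,0,0,0,0,0,0,0,0,0,0,0]

```text
clock: 19.12
position: [0.6459, 0.0417, 0.1761]
ee_rot: [2.293, 2.148, -0.001]
force: [0.0, -0.4, -0.9]
width: 1.0
gripper_force: 0.0
```

```bash
python3 - <<'E'
from h import *
a=vision.get_image("scene")[100:300,110:410]; cv2.imwrite("pics/s4.png",cv2.resize(a[:,:,::-1],None,fx=2.6,fy=2.6,interpolation=cv2.INTER_CUBIC))
print(readout.observe()["position"],readout.observe()["ee_rot"],readout.observe()["width"])
E
```

```text
[0.6459 0.0413 0.1761] [ 2.2932  2.1467 -0.001 ] 0.9953334103859481
```

View pics/s4.png

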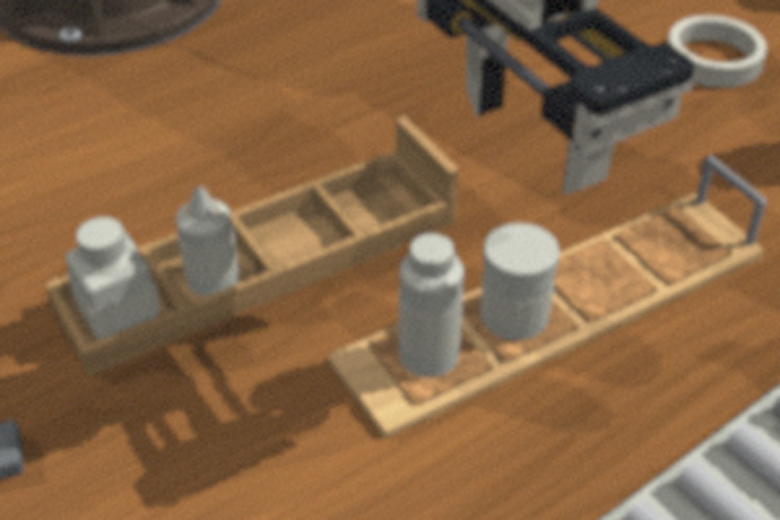

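The square (110,285) and nozzle (207,245) bottles stand upright in their compartments, and the gripper is above the jar (518,285). The jar is next.

carry_out:
  increments: [1,1,-30,0,0,0,0,0,-40,0,0,0,0,0,-38,0,0,0,0,0,-20,0,0,0,0,0,-10,0,0,0,0,0,0,0,0,0,0,0,0,0,0,0]

```text
clock: 20.05
position: [0.6484, 0.0436, 0.039]
ee_rot: [2.292, 2.147, 0.003]
force: [0.5, 0.1, 0.7]
width: 0.999
gripper_force: 0.0
```

carry_out:
  increments: [0,0,0,0,0,0,0,0,0,0,0,0,0,0,0,0,0,0,0,0,0,0,0,0,0,0,0,0,0,0,0,0,0,0,0,0,0,0,0,0,0,0,0,0,0,0,0,0]
  grip: 1
  newtons: 20

```text
clock: 21.05
position: [0.6475, 0.0434, 0.0377]
ee_rot: [-2.293, -2.148, 0.0]
force: [-1.0, -0.6, -0.6]
width: 0.581
gripper_force: 20.0
```

carry_out:
  increments: [0,0,10,0,0,0,0,0,25,0,0,0,0,0,35,0,0,0,0,0,35,0,0,0,0,0,15,0,0,0,-20,-5,0,0,0,0,-30,-15,0,0,0,0,-36,-20,0,0,0,0,-36,-20,0,0,0,0,-30,-20,0,0,0,0,-20,-10,0,0,0,0,0,0,0,0,0,0,0,0,0,0,0,0,0,0,0,0,0,0]

```text
clock: 22.8
position: [0.4763, -0.0459, 0.1576]
ee_rot: [-2.292, -2.149, -0.001]
force: [0.3, 0.1, -1.8]
width: 0.581
gripper_force: 20.0
```

carry_out:
  increments: [0,0,-20,0,0,0,0,0,-35,0,0,0,0,0,-30,0,0,0,0,0,-20,0,0,0,0,0,-12,0,0,0,0,0,-6,0,0,0,0,0,-2,0,0,0,0,0,-1,0,0,0,0,0,-1,0,0,0,0,0,0,0,0,0,0,0,0,0,0,0]

```text
clock: 24.18
position: [0.4756, -0.0466, 0.0308]
ee_rot: [2.292, 2.148, 0.0]
force: [-0.1, -0.3, -2.0]
width: 0.578
gripper_force: 20.0
```

carry_out:
  increments: [0,0,-1,0,0,0,0,0,-1,0,0,0,0,0,0,0,0,0]

```text
clock: 24.55
position: [0.4756, -0.0466, 0.0295]
ee_rot: [2.292, 2.147, -0.0]
force: [-4.4, 1.0, 13.5]
width: 0.578
gripper_force: 20.0
```

carry_out:
  increments: [0,0,0,0,0,0,0,0,0,0,0,0,0,0,1,0,0,0,0,0,0,0,0,0,0,0,0,0,0,0,0,0,0,0,0,0]
  grip: 0

```text
clock: 25.3
position: [0.4755, -0.0465, 0.0296]
ee_rot: [-2.293, -2.148, -0.0]
force: [0.9, -0.1, 0.4]
width: 1.0
gripper_force: 0.0
```

carry_out:
  increments: [0,0,15,0,0,0,0,0,25,0,0,0,0,0,35,0,0,0,0,0,45,0,0,0,0,0,35,0,0,0,16,2,0,0,0,0,30,2,0,0,0,0,35,3,0,0,0,0,35,3,0,0,0,0,30,1,0,0,0,0,20,1,0,0,0,0,0,0,0,0,0,0,0,0,0,0,0,0]

```text
clock: 26.92
position: [0.6407, -0.0344, 0.1841]
ee_rot: [-2.291, -2.148, 0.002]
force: [0.8, 0.0, -0.6]
width: 1.0
gripper_force: 0.0
```

```bash
python3 - <<'E'
from h import *
a=vision.get_image("scene")[100:300,110:410]; cv2.imwrite("pics/s5.png",cv2.resize(a[:,:,::-1],None,fx=2.6,fy=2.6,interpolation=cv2.INTER_CUBIC))
print(readout.observe()["position"],readout.observe()["ee_rot"],readout.observe()["width"])
E
```

```text
[ 0.6407 -0.0345  0.1844] [-2.2919 -2.1478  0.0013] 1.000637322244706
```

View pics/s5.png

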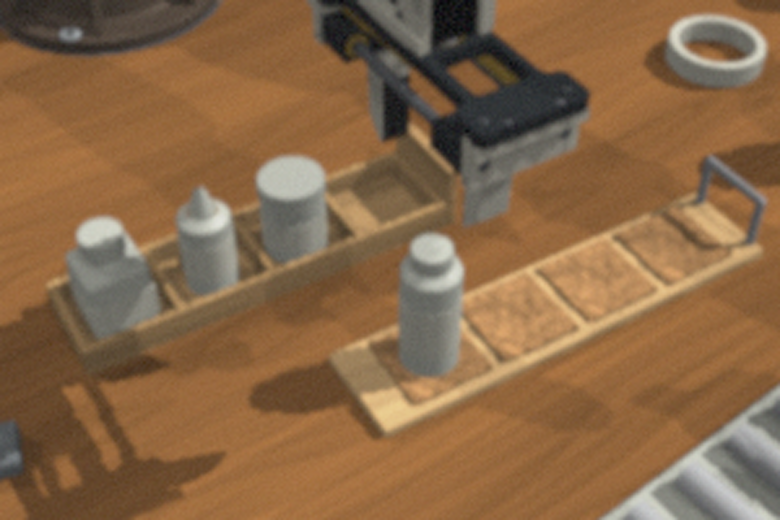

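Three bottles now stand upright in the rack, with the jar at (292,210), and the gripper is above the tall bottle (430,305). I'll take that one now.

carry_out:
  increments: [0,0,-25,0,0,0,0,0,-35,0,0,0,0,0,-35,0,0,0,0,0,-18,0,0,0,0,0,-8,0,0,0,0,0,0,0,0,0,0,0,0,0,0,0]

```text
clock: 27.85
position: [0.6423, -0.0344, 0.0649]
ee_rot: [2.292, 2.147, 0.002]
force: [-0.5, 0.9, 0.9]
width: 1.0
gripper_force: 0.0
```

carry_out:
  increments: [0,0,0,0,0,0,0,0,0,0,0,0,0,0,0,0,0,0,0,0,0,0,0,0,0,0,0,0,0,0,0,0,0,0,0,0,0,0,0,0,0,0,0,0,0,0,0,0]
  grip: 1
  newtons: 20

```text
clock: 28.85
position: [0.6414, -0.0345, 0.0636]
ee_rot: [-2.292, -2.148, 0.0]
force: [0.1, 0.5, -0.7]
width: 0.479
gripper_force: 20.0
```

carry_out:
  increments: [0,0,10,0,0,0,0,0,25,0,0,0,0,0,30,0,0,0,0,0,25,0,0,0,0,0,10,0,0,0,-16,5,0,0,0,0,-30,12,0,0,0,0,-35,15,0,0,0,0,-35,15,0,0,0,0,-28,12,0,0,0,0,-17,7,0,0,0,0,0,0,0,0,0,0,0,0,0,0,0,0,0,0,0,0,0,0]

```text
clock: 30.6
position: [0.4814, 0.031, 0.1636]
ee_rot: [2.294, 2.147, 0.001]
force: [-0.5, -0.6, -1.5]
width: 0.475
gripper_force: 20.0
```

carry_out:
  increments: [0,0,-20,0,0,0,0,0,-30,0,0,0,0,0,-25,0,0,0,0,0,-17,0,0,0,0,0,-8,0,0,0,0,0,-4,0,0,0,0,0,-2,0,0,0,0,0,-1,0,0,0,0,0,0,0,0,0,0,0,0,0,0,0]

```text
clock: 31.85
position: [0.4807, 0.0314, 0.0569]
ee_rot: [2.292, 2.148, 0.0]
force: [0.1, 0.4, -2.1]
width: 0.475
gripper_force: 20.0
```

carry_out:
  increments: [0,0,-1,0,0,0,0,0,-1,0,0,0,0,0,0,0,0,0]

```text
clock: 32.22
position: [0.4806, 0.0315, 0.0554]
ee_rot: [2.292, 2.148, 0.0]
force: [-3.6, -0.7, 10.1]
width: 0.475
gripper_force: 20.0
```

carry_out:
  increments: [0,0,0,0,0,0,0,0,0,0,0,0,0,0,0,0,0,0,0,0,0,0,0,0,0,0,0,0,0,0,0,0,0,0,0,0]
  grip: 0

```text
clock: 32.98
position: [0.4805, 0.0314, 0.0547]
ee_rot: [2.293, 2.148, 0.0]
force: [0.1, 0.7, 0.7]
width: 0.993
gripper_force: 0.0
```

carry_out:
  increments: [0,0,15,0,0,0,0,0,25,0,0,0,0,0,35,0,0,0,0,0,45,0,0,0,0,0,35,0,0,0,0,30,20,0,0,0,0,45,0,0,0,0,0,45,0,0,0,0,0,45,0,0,0,0,0,45,0,0,0,0,0,30,0,0,0,0,0,0,0,0,0,0,0,0,0,0,0,0,0,0,0,0,0,0]

```text
clock: 34.72
position: [0.4808, 0.27, 0.2299]
ee_rot: [2.294, 2.145, -0.0]
force: [-0.4, 0.2, 0.6]
width: 1.004
gripper_force: 0.0
```

```bash
python3 - <<'E'
from h import *
a=vision.get_image("scene")[120:270,120:320]; b=vision.get_image("top")[170:320,190:390]
cv2.imwrite("pics/end.png",np.hstack([cv2.resize(x[:,:,::-1],None,fx=2,fy=2,interpolation=cv2.INTER_CUBIC) for x in(a,b)]))
E
```

```text
(no output)
```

View pics/end.png

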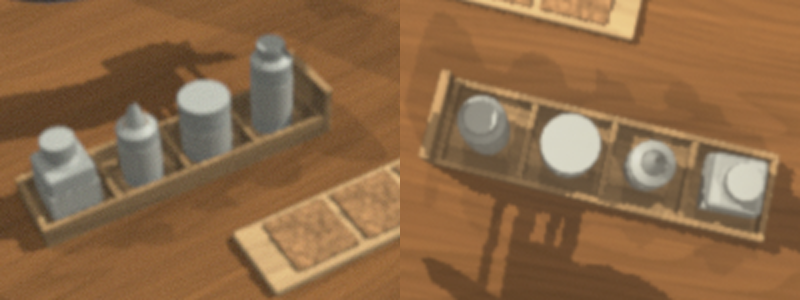

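All four bottles stand upright and central in their compartments: in the top view, tall beside the board (485,122), then jar (570,145), nozzle (652,165) and square (735,183). The gripper is open and well clear.

```bash
python3 -c "
from cell import arm
print(arm.sign_off())"
```

```text
the job is handed in; nothing more can be done
None
```

The job is handed in at about 35 s of the allowed 88 s: all four bottles stand upright and released in the rack in reverse order (tall beside the end board, then jar, nozzle, square), confirmed in the final pictures, though sign-off returned no verdict.

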